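Close the lathe tailstock on a blank by feel and lock it

ROBOT

A 6-joint arm with a two-finger parallel gripper is mounted at the origin on the work surface. World frame = base frame: x ahead of the robot, y to its left, z up, the work surface at z = 0. Lengths are in mm, angles in rad, forces in N, time in s.
With the tool pointing down it reaches from about 400 to 925 mm from the base axis. Payload 12.5 kg.
Tool frame: the origin (TCP) lies midway between the tips of the shut fingers; the grasp point (between the pads) lies 19 mm behind it (env.pinch_z is the distance from the TCP to the grasp point, in mm); z points along the fingers, y is the line along which they close (so a half turn about z gives the same grasp; the last joint's range is limited). The gripper opens to 95 mm and grips with 3 to 60 N. Pads are 20 mm wide; open, the fingers measure 119 mm over their backs; the gripper's body (75 mm by 180 mm) begins 59 mm behind the grasp point.
Start: joints at [-1.22, 0.491, 1.559, -0, 1.092, -0.106], TCP at [275.698, -560.925, 214.661] pointing down, gripper open.
Joint ranges: [-3.1, 3.1], [-0.84, 2.19], [0.05, 2.79], [-1.13, 4.28], [0.06, 2.93], [-2.69, 2.69]. Speed limits (rad/s): [2.22, 2.22, 2.79, 3.14, 3.14, 3.14].

INTERFACE

Orientations are given as [roll, pitch, yaw] about the fixed x, y, z axes, in that order (R = Rz(yaw) Ry(pitch) Rx(roll)).
In Python, from cell import readout, eyes, job_done, env gives the robot as it stands.
- The arm moves only by the shell command python3 -m jog 'ROWS'. ROWS is a JSON object of lists of equal length, an entry for each row: "dp": the shift along the tool's x, y, z in mm, a list of three; "twist": the turn about the tool's z in degrees; "claw": the closure, from -1 (fully open) to 1 (shut). A call has 1 to 8 rows; each row is the pose to reach, as a shift and turn from the pose commanded when the call began, along the tool's axes at that moment; what a row does not reach only later rows make up. A row lasts 1/12 s, in which the tool goes at most 41.7 mm and 7.16 degrees, less where a joint would pass 70% of its speed; a pose out of reach is approached as far as the arm can. A call with a gripper value outside its range is refused whole. The fingers move at their own pace and stop on an object; the grip force is fixed at half the most. Time passes only in rows, so rows that repeat a pose let the fingers close. It gives the time, the measured TCP pose, the force and the opening at its end, in the units of the state.
- readout.state(): the state, without advancing time (a new reading comes with each control period).
- eyes.read_camera(name): name is "scene" or "top" or "wrist"; returns the picture (384x512x3 uint8, red, green, blue); there is no depth.
- eyes.camera_model(name): a dict with "intrinsics" (3x3 intrinsics, pixels), "R" (3x3) and "t" (3): a world point X has camera coordinates R X + t. Camera axes: x right, y down, z forward; pixel columns grow to the right and rows downward; lengths in mm; the calibration is good to about 2 mm. A picture is of the moment at which its call begins: read the wrist's pose just before it. camera_model takes no time and is no camera call; for the wrist camera it gives the pose at the moment of the call.
- job_done(): hands the job in, once; it reports no verdict.
The state is a dict: "t": time; "joints": joint angles; "qvel": joint speeds; "tau": joint torques, N m; "eef_pos": TCP position; "tcp_rot": TCP orientation; "ft_force": force on the tool from outside, world axes, zero at the start; "moment": the same for the moment, N m; "opening": opening from 0.0 (shut) to 1.0 (fully open).
Only numpy, scipy, OpenCV 4.12 (cv2) and the standard library are available. Lean on these libraries where they do the work, as an engineer would, in place of code of your own. Each camera call takes 0.05 s, during which the arm holds its last target. There are 200 camera calls.

TASK

Slide the lathe's tailstock along the bed so that its sprung centre pushes the wooden blank fully home against the stop hidden inside the chuck, and leave the centre pressing on the seated blank with about 6 N; never press the blank with more than 15 N. Then, and not before, push the tailstock's lock lever all the way over to lock it. Leave the blank lying in its cradle and the tool rest, gouge and mallet undisturbed.

Things in the scene. Friction and masses are not known exactly. Their poses are not given: they have to be found in the camera images.
- lathe: Small grey bench lathe, fixed to the bench; bed 640 mm long along its own y axis, bed top 55 mm high. Origin on the bench under the spindle axis, which runs 140 mm above it. Own y points towards the headstock and chuck, own x to the side away from the robot. Headstock from y = +128 to +290 mm, 225 mm high. An aluminium channel (cradle, y = -70 to +30 mm, 60 mm wide) carries the blank.
- chuck_mouth (a point): Centre of the mouth of the steel chuck, a cup 100 mm across on the headstock, opening towards -y of the lathe, bore radius 36 mm; on the spindle axis at y = +45 mm. A fixed, rigid depth stop inside, out of sight, lies 25 to 55 mm behind the mouth, different each time.
- blank: Square wooden blank 40 x 170 x 40 mm, 0.12 to 0.24 kg, long axis its own y, along the bed. Origin at the centre of its underside. It lies loose in the cradle on the spindle axis, one end already about 10 mm inside the chuck mouth with plenty of room around it; it slides along the cradle with 0.5 to 2 N of drag until its end meets the stop.
- tailstock: Grey casting 90 mm long that slides along the bed towards the chuck (lathe's +y; 150 mm of slide); axes parallel to the lathe's. Origin on the bed top under its middle; casting top 115 mm above the bed. Sliding takes about 8 N; it stays where it is left, so it holds the centre's push up to about 8 N. It carries handwheel, sprung centre and lock lever.
- centre_tip (a point): Middle of the flat 18 mm nose of the tailstock's sprung steel centre, on the spindle axis facing the blank (+y), 105 mm ahead of the tailstock's origin when relaxed (this point stays at the relaxed place). Its spring starts at 1 N, adds 1 N per mm and has 16 mm of travel.
- handwheel (a point): Centre of the flat outer (rear, -y) face of the tailstock's handwheel, a rigid 70 mm disc facing -y of the lathe at spindle height (140 mm above the bench), 75 mm behind the tailstock's origin. Push here towards +y of the lathe. The disc does not turn.
- lever_pivot (a point): Pivot of the lock lever on top of the tailstock, 20 mm ahead (+y) of its origin and 186 mm above the bench. The pivot axis is parallel to the bed.
- lever_ball (a point): Centre of the black ball (24 mm across) at the end of the lock lever, 75 mm from the pivot; the steel lever rod is 12 mm thick.
- lock_lever (a joint): Angle of the lock lever (rad). 0: leaning 0.45 rad from upright to the robot's side (-x of the lathe), unlocked; 0.9: leaning 0.45 rad to the far side (+x), against its end stop, locked. Starts at 0 to 0.15, stays where it is left; turning takes about 0.06 N m (1 to 3 N at the ball, brief knocks of up to 9 N when struck). It has no effect on how the tailstock slides.
- tool_rest: Bystander: loose T-shaped steel tool rest, bar 150 mm long, stem 75 mm, lying on the bench beyond the lathe. Origin under the middle of the bar. Leave alone.
- gouge: Bystander: loose turning gouge, 195 mm long with a wooden handle, lying on the bench beyond the lathe. Origin under the joint of handle and blade. Leave alone.
- mallet: Bystander: round wooden mallet standing on its head, 72 mm across and 175 mm tall, beyond the lathe. Origin at the centre of its underside. Leave alone.

How it is judged (in metres and radians):
On the way, in this order (a step that is already met when the one before it is completed fails the run):
1. with the lock lever still unlocked (below 0.35 rad), the centre presses the blank against the hidden stop with 3 to 13 N (contact force between tailstock and blank between 3 and 13 N and value of joint lock_lever below 0.35 rad), for 0.3 s.
2. the lock lever is pushed over past 0.78 rad (value of joint lock_lever above 0.78 rad), for 0.1 s.
At the end, for the whole second after the job is handed in: The centre presses the blank, seated on the hidden stop (its origin past y = -20 mm of the lathe) and lying in its cradle (height within 5 mm), with 3 to 12 N; the lock lever is past 0.78 rad; blank and tailstock are at rest (contact force between tailstock and blank between 3 and 12 N and value of joint lock_lever above 0.78 rad and y of blank in the frame of lathe above -0.02 m and z of blank in the frame of lathe between 0.115 and 0.125 m and linear speed of each of blank, tailstock below 0.01 m/s); the robot touches nothing.
It fails at once if the tailstock presses the blank with more than 15 N (contact force between tailstock and blank above 15 N).
It fails at once if the robot presses the blank with more than 15 N (contact force between any of the arm, the fingers and blank above 15 N).
It fails at once if the tool rest is moved more than 15 mm (distance of tool_rest from where it was at the start of the episode above 0.015 m).
It fails at once if the gouge is moved more than 15 mm (distance of gouge from where it was at the start of the episode above 0.015 m).
It fails at once if the mallet is moved more than 15 mm or tipped (distance of mallet from where it was at the start of the episode above 0.015 m or angle between mallet's own z axis and vertical above 0.3 rad).
It also fails if it takes over 67 s, if anything falls off the work surface, if the arm or the gripper's body presses on something with over 40 N, if the wrist force passes 120 N, or if a joint passes its speed limit or range.

## Working session

There is one attempt and no reset: what is moved stays moved. The work goes in short steps, Python scripts to look and compute and a shell command to move; the robot and the scene stay as the last step left them, time stands still between calls to the robot, and variables do not carry over. Pictures are saved under pics/ and viewed, on a budget of 10 in all, crops included, one or two more only if the job needs it, and the job is handed in when it is done.

```bash
mkdir -p pics
python3 - <<'E'
from cell import readout, eyes
import cv2,numpy as np
s=readout.state();print({k:np.round(v,3).tolist() for k,v in s.items()})
for n in("scene","top"):
    im=eyes.read_camera(n);cv2.imwrite(f"pics/{n}0.png",im[:,:,::-1]);np.save(f"pics/{n}0.npy",im)
    m=eyes.camera_model(n);print(n,{k:np.round(v,3).tolist() for k,v in m.items()})
a=cv2.imread("pics/scene0.png");b=cv2.imread("pics/top0.png")
E
```

```text
{'t': 0.0, 'joints': [-1.22, 0.492, 1.559, -0.0, 1.092, -0.106], 'qvel': [0.0, 0.0, 0.001, 0.0, -0.001, -0.0], 'tau': [-0.002, -61.265, -25.819, 0.069, 0.048, -0.0], 'eef_pos': [275.598, -560.699, 214.062], 'tcp_rot': [-3.141, -0.0, 0.457], 'ft_force': [-0.188, -0.383, 0.3], 'moment': [0.001, 0.004, -0.03], 'opening': 0.999}
scene {'intrinsics': [[393.457, 0.0, 254.05], [0.0, 393.457, 194.236], [0.0, 0.0, 1.0]], 'R': [[0.42, 0.907, 0.015], [0.536, -0.235, -0.811], [-0.732, 0.349, -0.585]], 't': [-310.169, -208.157, 1523.953]}
top {'intrinsics': [[451.648, 0.0, 252.784], [0.0, 451.648, 190.296], [0.0, 0.0, 1.0]], 'R': [[-0.008, -1.0, -0.009], [-0.988, 0.01, -0.153], [0.153, 0.008, -0.988]], 't': [76.292, 638.91, 1075.647]}
```

View pics/scene0.png

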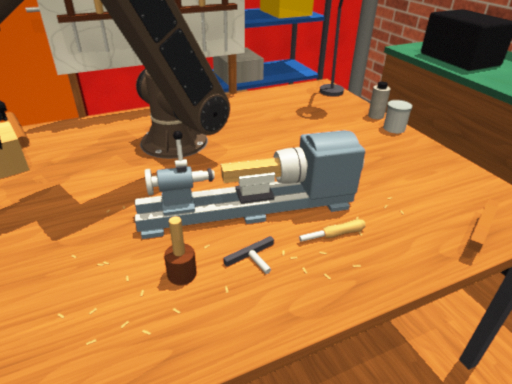

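View pics/top0.png

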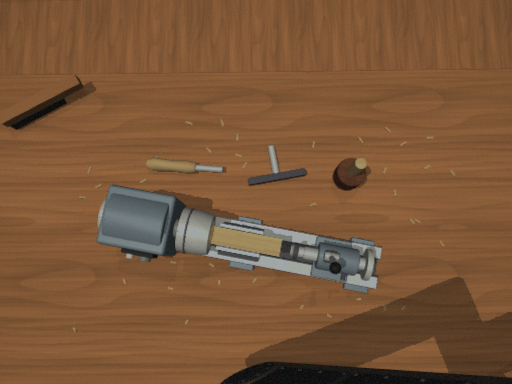

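The scene view shows the lathe with its tailstock on the left at about (175,180). In the top view the chuck is at about (195,232), the blank at (247,242), the lever ball at (335,267) and the handwheel at (368,264). Next I'll enlarge the tailstock region.

```bash
cat > h.py <<'E'
import numpy as np
from cell import eyes
def ray(n,uv,z):
    m=eyes.camera_model(n);K,R,t=[np.array(m[k],float) for k in("intrinsics","R","t")]
    c=-R.T@t;d=R.T@np.linalg.solve(K,[uv[0],uv[1],1.]);return c+d*(z-c[2])/d[2]
def proj(n,X):
    m=eyes.camera_model(n);K,R,t=[np.array(m[k],float) for k in("intrinsics","R","t")]
    p=K@(R@np.array(X,float)+t);return p[:2]/p[2]
E
python3 - <<'E'
import cv2,numpy as np
from h import *
im=cv2.imread("pics/top0.png");
c=cv2.resize(im[200:300,190:390],None,fx=4,fy=4,interpolation=cv2.INTER_CUBIC);cv2.imwrite("pics/c1.png",c)
hsv=cv2.cvtColor(im,cv2.COLOR_BGR2HSV)
m=cv2.inRange(hsv,(15,100,120),(32,255,255));m[:, :205]=0;m[:,295:]=0;m[:215]=0;m[265:]=0
m=cv2.morphologyEx(m,cv2.MORPH_OPEN,np.ones((3,3)))
cs=max(cv2.findContours(m,0,2)[0],key=cv2.contourArea);r=cv2.minAreaRect(cs);print(r,cv2.contourArea(cs))
P=np.array([ray("top",p,160) for p in cv2.boxPoints(r)]);print(P.round(1),P.mean(0))
E
```

```text
((245.92393493652344, 240.83804321289062), (69.24996185302734, 17.682889938354492), 11.09372329711914) 1048.0
[[506.1 164.4 160. ]
 [544.3 157.1 160. ]
 [513.6   6.9 160. ]
 [475.8  15.1 160. ]] [509.93792091  85.86841969 160.        ]
```

View pics/c1.png

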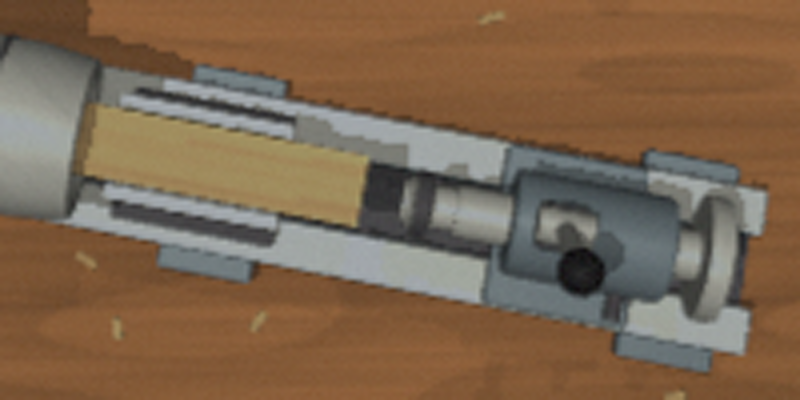

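Run:
```python
from h import *
import numpy as np
a=np.radians(78.4);Y=np.array([np.cos(a),np.sin(a),0]);X=np.array([Y[1],-Y[0],0]);c=np.array([509.94,85.87,0])
def q(u,v,z,l):
    p=ray("top",(190+u/4,200+v/4),z);print(l,p.round(1),"y",((p-c)@Y).round(1),"x",((p-c)@X).round(1))
q(741,250,175,"rear rim top");q(712,318,140,"rear rim near");q(733,205,140,"rear far")
q(580,271,253,"ball");q(408,208,149,"nose top");q(363,190,160,"blank end top");q(98,130,160,"blank at mouth?")
q(767,190,55,"bed end far");q(746,353,55,"bed end near")
```

```text
rear rim top [ 460.4 -192.7  175. ] y -282.8 x 7.5
rear rim near [ 423.1 -183.8  140. ] y -281.6 x -30.8
rear far [ 485.  -198.4  140. ] y -283.5 x 32.8
ball [451.4 -92.6 253. ] y -186.6 x -21.5
nose top [484.8 -16.2 149. ] y -105.0 x -4.1
blank end top [494.6   9.2 160. ] y -78.2 x 0.4
blank at mouth? [528.8 155.1 160. ] y 71.6 x 4.6
bed end far [ 495.3 -241.1   55. ] y -323.2 x 51.4
bed end near [ 398.7 -223.5   55. ] y -325.4 x -46.7
```

```bash
python3 -m jog '{"dp":[[35,-26,4],[70,-52,8],[105,-78,12],[140,-104,16],[175,-130,20],[210,-156,24],[230,-172,26],[230,-172,26]],"twist":[-6.5,-13,-19.5,-26,-32.5,-39,-45.5,-52.2],"claw":[1,1,1,1,1,1,1,1]}'
```

```text
t: 0.77
eef_pos: [407.6, -299.8, 188.1]
tcp_rot: [-3.14, -0.002, 1.377]
ft_force: [-0.5, -1.2, 1.2]
opening: 0.498
```

```bash
python3 -m jog '{"dp":[[15,6,20],[35,18,45],[60,24,66],[80,24,66],[85,24,66],[85,24,66],[85,24,66],[85,24,66]],"twist":[0,0,0,0,0,0,0,0],"claw":[1,1,1,1,1,1,1,1]}'
python3 - <<'E'
from h import *
import cv2
from cell import readout
s=readout.state();print(s["t"],s["eef_pos"],s["ft_force"],s["tcp_rot"])
im=eyes.read_camera("scene")[:,:,::-1];t=eyes.read_camera("top")[:,:,::-1]
a=cv2.resize(im[100:250,120:370],(800,480),interpolation=cv2.INTER_CUBIC)
cv2.imwrite("pics/s2.png",a)
E
```

```text
t: 1.43
eef_pos: [447.0, -227.7, 123.2]
tcp_rot: [3.14, 0.001, 1.367]
ft_force: [0.8, 0.1, -0.4]
opening: 0.006
1.4333 [ 446.98461064 -227.70984324  123.16563463] [ 0.75288926  0.14832522 -0.35694137] [3.14039505e+00 6.78365950e-04 1.36728416e+00]
```

View pics/s2.png

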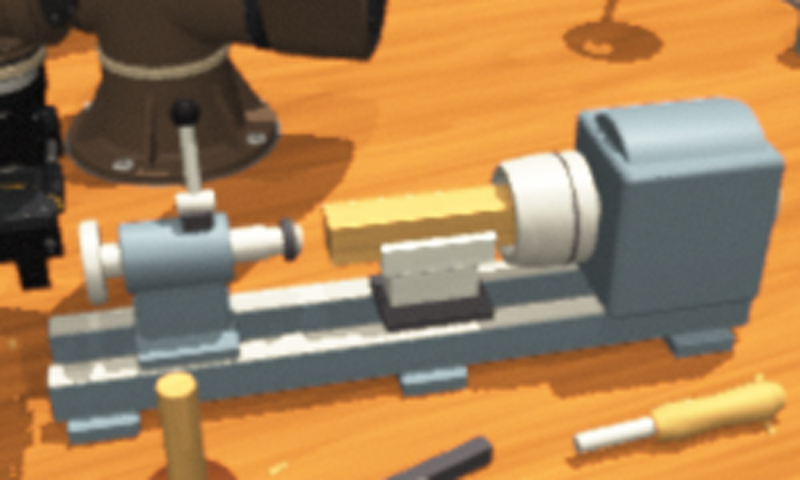

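The shut fingers are behind the handwheel (left at about (35,285), wheel at (92,262)), and the lever and blank are untouched. Approaching now.

```bash
python3 -m jog '{"dp":[[4,0,0],[8,0,0],[12,0,0],[16,0,0],[19,0,0],[22,0,0],[25,0,0],[28,0,0]],"twist":[0,0,0,0,0,0,0,0],"claw":[1,1,1,1,1,1,1,1]}'; python3 -m jog '{"dp":[[2,0,0],[4,0,0],[6,0,0],[8,0,0]],"twist":[0,0,0,0],"claw":[1,1,1,1]}'
```

```text
t: 2.2
eef_pos: [452.6, -198.9, 122.7]
tcp_rot: [3.142, 0.0, 1.368]
ft_force: [0.1, 0.1, 0.3]
opening: 0.003
t: 2.53
eef_pos: [454.0, -192.0, 122.6]
tcp_rot: [-3.142, 0.001, 1.368]
ft_force: [-3.4, -7.5, -0.4]
opening: 0.005
```

```bash
for i in 1; do python3 -m jog '{"dp":[[2,0,0],[4,0,0],[6,0,0],[8,0,0],[10,0,0],[12,0,0],[14,0,0],[16,0,0]],"twist":[0,0,0,0,0,0,0,0],"claw":[1,1,1,1,1,1,1,1]}'; done
python3 - <<'E'
from h import *
import cv2
from cell import readout
for n in("top","scene"):
  im=eyes.read_camera(n)[:,:,::-1];cv2.imwrite(f"pics/{n}3.png",im)
print(readout.state()["ft_force"])
t=cv2.imread("pics/top3.png")[200:300,190:390];s=cv2.imread("pics/scene3.png")[130:230,140:340]
cv2.imwrite("pics/c3.png",cv2.resize(cv2.vconcat([t,s])[:, :],None,fx=3,fy=3,interpolation=cv2.INTER_CUBIC))
E
```

```text
t: 3.2
eef_pos: [457.1, -176.4, 122.6]
tcp_rot: [-3.141, 0.001, 1.368]
ft_force: [-4.4, -7.3, 0.1]
opening: 0.002
[-2.35621974 -5.18044819  0.42718704]
```

View pics/c3.png

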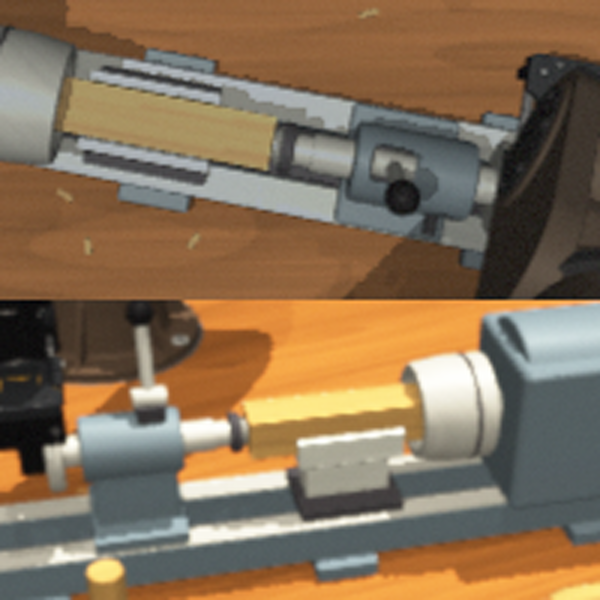

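The top half shows the nose almost touching the blank (gap of about 4 mm at (275,140)), and the force while sliding is about 8 N. I'll push on gently.

```bash
python3 -m jog '{"dp":[[2,0,0],[4,0,0],[6,0,0],[8,0,0],[10,0,0],[12,0,0],[13,0,0],[14,0,0]],"twist":[0,0,0,0,0,0,0,0],"claw":[1,1,1,1,1,1,1,1]}'; python3 -m jog '{"dp":[[1,0,0],[2,0,0],[3,0,0],[4,0,0],[5,0,0],[6,0,0]],"twist":[0,0,0,0,0,0],"claw":[1,1,1,1,1,1]}'
```

```text
t: 3.97
eef_pos: [459.9, -162.7, 122.7]
tcp_rot: [-3.141, 0.001, 1.368]
ft_force: [-5.6, -8.7, -0.1]
opening: 0.006
t: 4.47
eef_pos: [461.0, -156.8, 122.6]
tcp_rot: [-3.141, 0.001, 1.368]
ft_force: [-3.9, -8.1, 1.1]
opening: 0.003
```

```bash
python3 -m jog '{"dp":[[1,0,0],[2,0,0],[3,0,0]],"twist":[0,0,0],"claw":[1,1,1]}'|grep -E "ft|eef"; python3 -m jog '{"dp":[[1,0,0],[2,0,0],[3,0,0],[4,0,0]],"twist":[0,0,0,0],"claw":[1,1,1,1]}'|grep -E "ft|eef"
```

```text
eef_pos: [461.6, -153.9, 122.6]
ft_force: [-5.5, -7.7, 1.3]
eef_pos: [462.4, -150.1, 122.7]
ft_force: [-5.5, -10.4, 0.7]
```

```bash
python3 -m jog '{"dp":[[1,0,0],[1.5,0,0]],"twist":[0,0],"claw":[1,1]}'|grep -E "ft|eef"; python3 -m jog '{"dp":[[1,0,0],[1.5,0,0]],"twist":[0,0],"claw":[1,1]}'|grep -E "ft|eef"
```

```text
eef_pos: [462.6, -148.7, 122.6]
ft_force: [-6.9, -11.5, 0.8]
eef_pos: [462.9, -147.4, 122.7]
ft_force: [-7.0, -13.2, 0.9]
```

The force rose linearly at about 1.1 N/mm, from about 8.6 to 14.3 N. The spring load is therefore about 6 N and the blank is seated. I'll hold, then retreat.

```bash
python3 -m jog '{"dp":[[0,0,0],[0,0,0],[0,0,0],[0,0,0],[0,0,0]],"twist":[0,0,0,0,0],"claw":[1,1,1,1,1]}'|grep -E "ft|eef"; python3 -m jog '{"dp":[[-5,0,0],[-15,0,0],[-35,0,0],[-55,0,0],[-70,0,0],[-70,0,0],[-70,0,0],[-70,0,0]],"twist":[0,0,0,0,0,0,0,0],"claw":[1,1,1,1,1,1,1,1]}'
python3 - <<'E'
from h import *
import cv2
for n in("top","scene"):
  im=eyes.read_camera(n)[:,:,::-1];cv2.imwrite(f"pics/{n}4.png",im)
t=cv2.imread("pics/top4.png")[200:300,190:390];s=cv2.imread("pics/scene4.png")[130:180,140:340]
cv2.imwrite("pics/c4.png",cv2.resize(cv2.vconcat([t,s]),None,fx=4,fy=4,interpolation=cv2.INTER_CUBIC))
im=cv2.imread("pics/top4.png");g=cv2.inRange(im,(0,0,0),(32,32,32));g[:240]=0;g[285:]=0;g[:,295:]&=255;g[:,:300]=0;g[:,345:]=0
n,l,st,ce=cv2.connectedComponentsWithStats(g);print(st.tolist(),ce)
E
```

```text
eef_pos: [462.9, -147.4, 122.7]
ft_force: [-5.8, -11.0, 0.7]
t: 6.47
eef_pos: [449.2, -214.7, 122.6]
tcp_rot: [-3.141, -0.0, 1.367]
ft_force: [0.0, 0.1, -0.5]
opening: 0.005
[[0, 0, 512, 384, 196539], [304, 257, 11, 11, 69]] [[255.48126835 191.4751576 ]
 [308.85507246 262.26086957]]
```

View pics/c4.png

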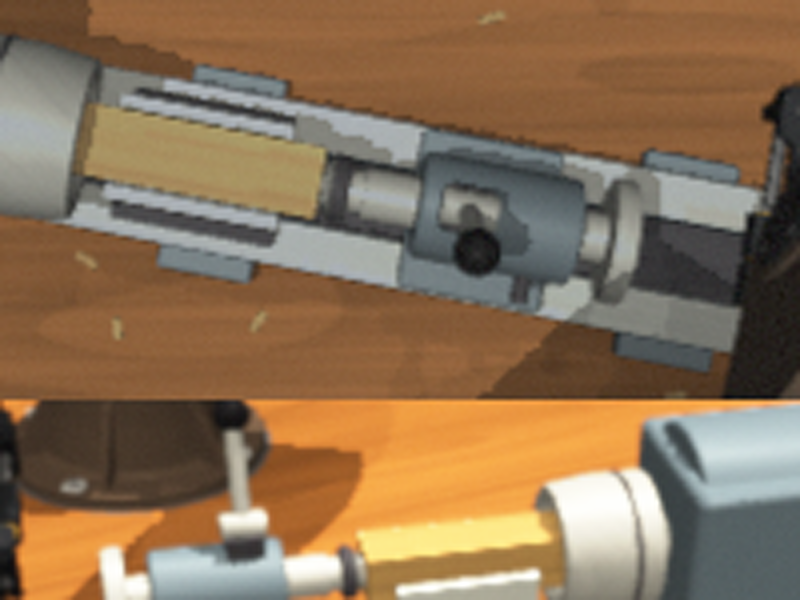

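The blank's rear end moved about 20 mm (crop 363→326). The nose stays on it and the handwheel is free. The ball is at about crop (477,251), so I'll work out the lever approach from that.

Run:
```python
from h import *
from cell import readout
a=np.radians(78.4);Y=np.array([np.cos(a),np.sin(a),0]);X=np.array([Y[1],-Y[0],0]);c=np.array([509.94,85.87,0])
b=ray("top",(309.1,262.4),257);print("ball",b,(b-c)@X,(b-c)@Y)
p=readout.state()["eef_pos"];print("delta to ball in tool x,y:",(b-p)@Y,(b-p)@X,"z down",p[2]-b[2])
```

```text
ball [462.30128761 -41.21880174 257.        ] -21.11095152672242 -134.07213793441798
delta to ball in tool x,y: 172.18285822616562 -22.12968264783532 z down -134.38491965727434
```

```bash
python3 -m jog '{"dp":[[0,-10,-35],[0,-25,-70],[0,-40,-105],[0,-60,-126],[30,-60,-126],[60,-60,-126],[90,-60,-126],[90,-60,-126]],"twist":[0,0,0,0,0,0,0,0],"claw":[1,1,1,1,1,1,1,1]}'; python3 -m jog '{"dp":[[20,0,0],[40,0,0],[60,0,0],[75,0,0],[82,0,0],[82,0,0],[82,0,0]],"twist":[0,0,0,0,0,0,0],"claw":[1,1,1,1,1,1,1]}'
python3 - <<'E'
from h import *
import cv2
s=eyes.read_camera("scene")[:,:,::-1];w=eyes.read_camera("wrist")[:,:,::-1]
a=cv2.resize(s[60:210,120:320],(560,420),interpolation=cv2.INTER_CUBIC)
cv2.imwrite("pics/c5.png",a)
E
```

```text
t: 7.23
eef_pos: [408.7, -110.8, 249.0]
tcp_rot: [3.141, -0.001, 1.371]
ft_force: [1.2, -0.7, 0.3]
opening: 0.004
t: 7.82
eef_pos: [425.2, -34.5, 248.6]
tcp_rot: [-3.142, 0.0, 1.369]
ft_force: [-1.5, 0.1, -0.4]
opening: 0.005
```

View pics/c5.png

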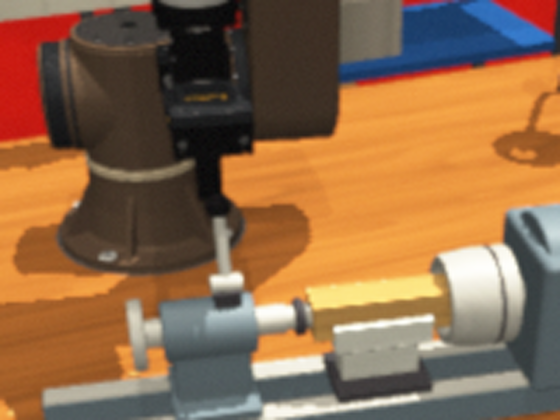

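The fingers (about (207,185)) stand behind the ball (217,203), in line with it and overlapping it in height. Pushing across now.

```bash
python3 -m jog '{"dp":[[0,4,0],[0,8,0],[0,12,0],[0,16,0],[0,20,0],[0,24,0],[0,28,0],[0,32,0]],"twist":[0,0,0,0,0,0,0,0],"claw":[1,1,1,1,1,1,1,1]}'|grep -E "ft|eef";python3 -m jog '{"dp":[[0,4,0],[0,8,0],[0,12,0],[0,16,0],[0,20,0],[0,23,0],[0,26,0],[0,28,0]],"twist":[0,0,0,0,0,0,0,0],"claw":[1,1,1,1,1,1,1,1]}'|grep -E "ft|eef"
```

```text
eef_pos: [456.9, -40.9, 248.6]
ft_force: [-2.1, 0.3, 1.2]
eef_pos: [484.2, -46.5, 248.4]
ft_force: [-0.6, 0.8, -0.2]
```

```bash
python3 -m jog '{"dp":[[0,1,0],[0,2,0],[0,3,0],[0,4,0]],"twist":[0,0,0,0],"claw":[1,1,1,1]}'|grep -E "ft|eef";python3 -m jog '{"dp":[[0,1,0],[0,2,0],[0,3,0],[0,4,0]],"twist":[0,0,0,0],"claw":[1,1,1,1]}'|grep -E "ft|eef"
python3 - <<'E'
from h import *
import cv2
s=eyes.read_camera("scene")[:,:,::-1]
cv2.imwrite("pics/c6.png",cv2.resize(s[100:200,130:290],(640,400),interpolation=cv2.INTER_CUBIC))
E
```

```text
eef_pos: [487.9, -47.3, 248.6]
ft_force: [-1.1, -0.0, -1.2]
eef_pos: [491.9, -48.1, 248.6]
ft_force: [-1.9, 0.4, -0.7]
```

View pics/c6.png

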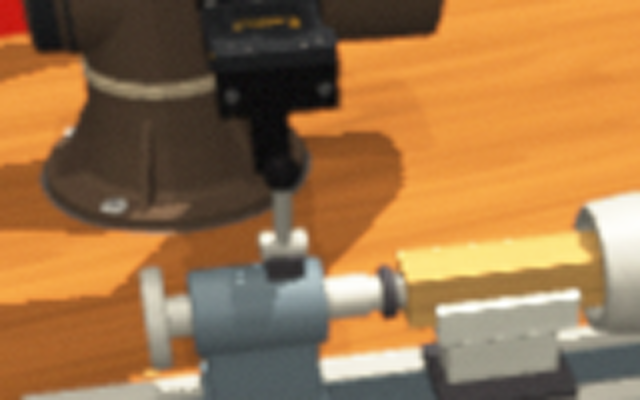

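The ball (crop (282,170)) is moving in front of the finger. It is not yet at the end stop, so I'll continue until the force rises.

```bash
python3 -m jog '{"dp":[[0,1,0],[0,2,0],[0,3,0],[0,4,0]],"twist":[0,0,0,0],"claw":[1,1,1,1]}'|grep -E "ft|eef";python3 -m jog '{"dp":[[0,1,0],[0,2,0],[0,2.5,0]],"twist":[0,0,0],"claw":[1,1,1]}'|grep -E "ft|eef"
```

```text
eef_pos: [495.9, -48.9, 248.7]
ft_force: [-1.2, 0.1, -0.3]
eef_pos: [497.7, -49.3, 248.4]
ft_force: [-5.3, 0.8, 0.7]
```

```bash
python3 -m jog '{"dp":[[0,0.5,0],[0,1,0],[0,1,0]],"twist":[0,0,0],"claw":[1,1,1]}'|grep -E "ft|eef"
```

```text
eef_pos: [498.0, -49.3, 248.3]
ft_force: [-7.2, 1.8, 2.3]
```

The end stop is reached: the force rises to about 7 N with almost no further motion. I'll retreat and check.

```bash
python3 -m jog '{"dp":[[0,-3,0],[0,-12,0],[0,-30,0],[0,-55,0],[-25,-65,-10],[-60,-65,-20],[-95,-65,-30],[-130,-65,-30]],"twist":[0,0,0,0,0,0,0,0],"claw":[1,1,1,1,1,1,1,1]}'; python3 -m jog '{"dp":[[-40,0,0],[-80,0,0],[-100,0,0],[-100,0,0],[-100,0,0]],"twist":[0,0,0,0,0],"claw":[1,1,1,1,1]}'
python3 - <<'E'
from h import *
import cv2
for n in("top","scene"):
  im=eyes.read_camera(n)[:,:,::-1];cv2.imwrite(f"pics/{n}7.png",im)
t=cv2.imread("pics/top7.png")[200:300,190:390];s=cv2.imread("pics/scene7.png")[130:180,140:340]
cv2.imwrite("pics/c7.png",cv2.resize(cv2.vconcat([t,s]),None,fx=4,fy=4,interpolation=cv2.INTER_CUBIC))
a=np.radians(78.4);Y=np.array([np.cos(a),np.sin(a),0]);X=np.array([Y[1],-Y[0],0]);c=np.array([509.94,85.87,0])
for x in(29,31,34.6):
  p=c+X*x-Y*134;u=proj("top",[p[0],p[1],253.5]);print(x,(u[0]-190)*4,(u[1]-200)*4)
d=cv2.absdiff(cv2.imread("pics/top7.png"),cv2.imread("pics/top4.png")).max(2)
print("bystander diff",(d[120:200,140:380]>40).sum(),"blank/tailstock diff",(d[215:285,190:300]>40).sum())
E
```

```text
t: 11.47
eef_pos: [409.1, -165.1, 280.7]
tcp_rot: [3.137, 0.001, 1.369]
ft_force: [0.2, 0.1, 0.6]
opening: 0.007
t: 11.88
eef_pos: [388.6, -262.3, 278.5]
tcp_rot: [3.141, 0.0, 1.366]
ft_force: [0.6, 0.7, -0.0]
opening: 0.003
29 492.94800196208166 149.90652898347662
31 493.64029240113337 145.96414564663007
34.6 494.8852717383404 138.87436725759596
bystander diff 0 blank/tailstock diff 0
```

View pics/c7.png

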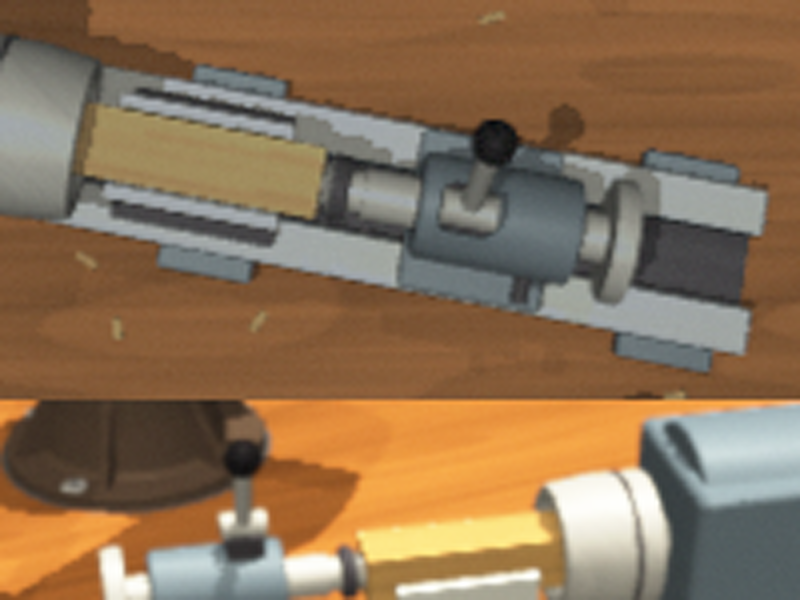

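The ball is now on the far side at crop (494,142), matching the predicted end-stop position (495,139). The blank, tailstock and bystanders show no change.

```bash
python3 -c "
from cell import job_done
print(job_done())"
```

```text
the job is handed in; nothing more can be done
None
```

The blank is seated against the hidden stop, the centre is pressing on it with about 6 N by my estimate, and the lock lever is over at its end stop. I handed the job in at about 12 s of robot time; no verdict was reported.

- **Seating the blank:** I pushed the handwheel with the shut fingers. Sliding alone took about 8 N. Once the blank met the stop, the push rose at about 1.1 N/mm to about 14.3 N. I stopped there, held, and retreated. The 6 N is that rise in wrist force, which is noisy by about ±1 N; I had no direct reading of it.
- **Blank position:** In the top view the blank's rear end had moved about 20 mm, which puts its origin near y = -10 mm (limit -20 mm).
- **Locking:** I then pushed the lever ball across until the force jumped to about 7 N with almost no further motion. In the last picture the ball sits within about 1 mm of its calculated locked position, or about 0.88 rad.
- **Final checks:** Between the pictures taken before and after the lever push, the blank and the front of the tailstock did not change. Neither did the area with the tool rest, gouge and mallet. The arm is clear, with a wrist force below 1 N. No check failed; during the pushing the wrist also showed a sideways force of about 4 N that I did not explain.

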